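Dispense one culture dish onto the counting mat

ROBOT

A 6-joint arm with a two-finger parallel gripper is mounted at the origin on the work surface. World frame = base frame: x ahead of the robot, y to its left, z up, the work surface at z = 0. Lengths are in m, angles in rad, forces in N, time in s.
With the tool pointing down it reaches from about 0.35 to 0.775 m from the base axis. Payload 7.3 kg.
Tool frame: the origin (TCP) lies at the very end of the fingers, on their centre line; the grasp point (between the pads) lies 19 mm behind it; z points along the fingers, y is the line along which they close (so a half turn about z gives the same grasp; the last joint's range is limited). The gripper opens to 92 mm and grips with 3 to 60 N. Pads are 19 mm wide; open, the fingers measure 130 mm over their backs; the gripper's body (75 mm by 190 mm) begins 47 mm behind the grasp point.
Start: joints at [-1.375, 0.342, 1.524, -0, 1.275, -0.146], TCP at [0.176, -0.495, 0.227] pointing down, gripper open.
Joint ranges: [-2.53, 2.53], [-0.77, 2.02], [0.04, 2.7], [-1, 4.14], [0.28, 2.66], [-3.11, 3.11]. Speed limits (rad/s): [2.57, 2.57, 3.14, 3.14, 3.14, 3.14].

INTERFACE

Orientations are given as [roll, pitch, yaw] about the fixed x, y, z axes, in that order (R = Rz(yaw) Ry(pitch) Rx(roll)).
In Python, from cell import * gives the robot as it stands.
- The arm moves only by the tool step_arm, never from a script. Its argument "commands" is a list of rows, each a list of 7 numbers: the opening, from 0 (shut) to 1 (fully open), then the shift along the world's x, y, z in cm, then the turn, a rotation vector about the world's x, y, z in rad. A call has 1 to 5 rows; each row is the pose to reach, as a shift and turn from the pose commanded when the call began; what a row does not reach only later rows make up. A row lasts 1/12 s, in which the tool goes at most 41.7 mm and 7.16 degrees, less where a joint would pass 70% of its speed; a pose out of reach is approached as far as the arm can. A call with a gripper value outside its range is refused whole. The fingers move at their own pace and stop on an object; "grip_force" is the grip in N (left out, the last holds). Time passes only in rows, so rows that repeat a pose let the fingers close. It gives the time, the measured TCP pose, the force, the opening and the grip force at its end, in the units of the state.
- observe(): the state, without advancing time (a new reading comes with each control period).
- read_camera(name): name is "scene" or "side" or "wrist"; returns the picture (420x560x3 uint8, red, green, blue); there is no depth.
- camera_model(name): a dict with "vfov" (degrees; the focal length in pixels is half the picture's height over the tangent of half this angle, whatever the lens; pixels are square), "cx", "cy" (the principal point, pixels), "world_to_cam" (4x4, takes a point from world to camera coordinates). Camera axes: x right, y up, looking along -z (the intrinsics and any distortion apply to the point x, -y, -z); pixel columns grow to the right and rows downward; lengths in m; the calibration is good to about 2 mm. The wrist camera is an equidistant fisheye: a pixel r from the principal point sees the ray r / f radians off the axis. A picture is of the moment at which its call begins: read the wrist's pose just before it. camera_model takes no time and is no camera call; for the wrist camera it gives the pose at the moment of the call.
- hand_in(): hands the job in; it is judged then, once.
The state is a dict: "time": time; "qpos": joint angles; "qvel": joint speeds; "joint_efforts": joint torques, N m; "tool_pos": TCP position; "tool_rot": TCP orientation; "contact_force": force on the tool from outside, world axes, zero at the start; "torque": the same for the moment, N m; "opening": finger opening in m; "grip_force": force on a finger pad.
Only numpy, scipy, OpenCV 4.12 (cv2) and the standard library are available. Lean on these libraries where they do the work, as an engineer would, in place of code of your own. Each camera call takes 0.05 s, during which the arm holds its last target. There are 200 camera calls.

TASK

Press the dish dispenser's plunger all the way down once, so that a single culture dish comes out, and let the plunger come back up. Then nudge that dish aside along the bench until it lies flat and wholly on the round white counting mat. Only push things: lift nothing, keep the other dishes in the dispenser and leave the beaker, bottle and jar around it alone.

Things in the scene. Friction and masses are not known exactly. Their poses are not given: they have to be found in the camera images.
- dispenser: Dish dispenser, fixed. Origin on the bench under the axis of its upright magazine; x points out of the outlet, z up. Magazine: square tower 72 mm (x) by 71 mm (y), 63 mm high, steel sides, clear front, holding three stacked dishes. Behind it a grey housing (x = -36 to -134 mm, 75 mm wide, 63 mm high) with the plunger on top. A 3 mm floor plate, 78 mm wide, reaches from x = -137 to +45 mm.
- landing (a point): Point on the bench 90 mm along x from the dispenser's origin, where the dish's centre comes to lie (or a little beyond). Pressing the plunger drives a flat blade (50 mm wide, 3.5 to 14 mm above the bench) 2.5 times as far along x, pushing the bottom dish out of the magazine to here; as the plunger rises the blade draws back and the next dish drops down.
- plunger (a joint): Plunger travel in m: 0 = up, 0.036 = fully down. A spring brings it back up when released; it takes about 3 N at the start and 9 N near the bottom, then meets a hard stop.
- plunger_top (a point): Centre of the top of the plunger's round white button (38 mm across, 12 mm thick), facing up, on the dispenser's x axis at x = -70 mm; 130 mm above the bench when up, 94 mm when down; it moves with the plunger.
- dish1: The dish that will come out (bottom of the stack): closed round culture dish, tan filling under a lid with a pale rim, 60 mm across, 15 mm high, about 24 g. Origin at the centre of its underside, z up. Slides freely on the bench.
- dish2: The next dish in the magazine, identical. Origin at the centre of its underside.
- mat: Round white counting mat, 100 mm across with a thin grey ring near its edge, thinner than 1 mm and level with the bench (a dish slides onto it without a step). Origin at its centre on the bench. It lies to the left or the right of the dispenser's outlet, 130 to 160 mm from the dispenser's x axis.
- beaker: Small glass beaker, 42 mm across, 56 mm high, standing loose on the side of the outlet opposite the mat. Origin at the centre of its underside. Leave it alone.
- bottle: Amber stoppered bottle, 58 mm across, 130 mm high, standing loose left of the dispenser. Origin at the centre of its underside. Leave it alone.
- jar: White lidded jar, 54 mm across, 68 mm high, standing loose right of the dispenser. Origin at the centre of its underside. Leave it alone.
Mind the look-alikes: they are no part of the job. Of the things that look like the dispenser, take the one that is farthest to the robot's left at the start.

How it is judged:
On the way, in this order (a step that is already met when the one before it is completed fails the run):
1. the plunger is pressed fully down and the bottom dish has come out (value of joint plunger above 0.033 m and x of dish1 in the frame of dispenser above 0.08 m), for 0.05 s.
2. the plunger is back up, with the dish on the bench but not yet on the mat (value of joint plunger below 0.004 m and horizontal distance between dish1 and mat above 0.03 m and height (world z) of dish1 below 0.005 m), for 0.1 s.
At the end, for the whole second after the job is handed in: The dispensed dish lies flat and at rest on the bench, wholly on the mat (centres within 21 mm), the plunger is up (within 4 mm), the next dish is in the magazine, and beaker, bottle and jar are within 15 mm of where they stood (horizontal distance between dish1 and mat below 0.021 m and height (world z) of dish1 below 0.004 m and angle between dish1's own z axis and vertical below 0.06 rad and linear speed of dish1 below 0.01 m/s and value of joint plunger below 0.004 m and horizontal distance between dish2 and dispenser below 0.012 m and distance of each of beaker, bottle, jar from where it was at the start of the episode below 0.015 m); the robot touches nothing.
It fails at once if the dispensed dish is lifted or carried (underside more than 15 mm above the bench) (height (world z) of dish1 above 0.015 m).
It fails at once if the dispensed dish is tipped by more than 23 degrees (angle between dish1's own z axis and vertical above 0.4 rad).
It fails at once if a second dish is pushed out (plunger pressed again) or taken from the dispenser (x of dish2 in the frame of dispenser above 0.015 m or distance of dish2 from where it was at the start of the episode above 0.045 m).
It fails at once if the beaker, bottle or jar is shifted by more than 15 mm, lifted or knocked over (distance of any of beaker, bottle, jar from where it was at the start of the episode above 0.015 m or angle between any of beaker, bottle, jar's own z axis and vertical above 0.3 rad).
It also fails if it takes over 48 s, if anything falls off the work surface, if the arm or the gripper's body presses on something with over 40 N, if the wrist force passes 120 N, or if a joint passes its speed limit or range.

## Working session

There is one attempt and no reset: what is moved stays moved. The work goes in short steps, Python scripts to look and compute and a tool call to move; the robot and the scene stay as the last step left them, time stands still between calls to the robot, and variables do not carry over. Pictures are saved under pics/ and viewed, at most 10 in all, crops included, and the job is handed in when it is done.

Besides the shell and the picture viewer there is one more tool, called after "Call:" by a JSON object that holds its "name" and its "arguments". step_arm: Moves the arm, as the interface text tells. Its arguments: {"type":"object","properties":{"commands":{"type":"array"},"grip_force":{"type":"number"}},"required":["commands"]}

```bash
mkdir -p pics; cat > h.py <<'E'
from cell import *
import numpy as np, cv2
def save(n,fn):
    im=read_camera(n); cv2.imwrite('pics/'+fn,cv2.cvtColor(im,cv2.COLOR_RGB2BGR)); return im
def ray(m,u,v,fish=False,H=420):
    f=H/2/np.tan(np.radians(m['vfov'])/2)
    a=np.array([u-m['cx'],v-m['cy']])
    if fish:
        r=np.hypot(*a)+1e-12; t=r/f; d=np.array([a[0]/r*np.sin(t),-a[1]/r*np.sin(t),-np.cos(t)])
    else: d=np.array([a[0]/f,-a[1]/f,-1.])
    T=np.linalg.inv(np.array(m['world_to_cam'])); d=T[:3,:3]@d
    return T[:3,3],d/np.linalg.norm(d)
def plane(m,u,v,z,fish=False):
    o,d=ray(m,u,v,fish); return o+d*(z-o[2])/d[2]
def proj(m,p):
    f=210/np.tan(np.radians(m['vfov'])/2); c=np.array(m['world_to_cam'])@np.r_[p,1]
    return m['cx']+f*c[0]/-c[2], m['cy']-f*c[1]/-c[2]
def tri(m1,a,m2,b):
    o1,d1=ray(m1,*a);o2,d2=ray(m2,*b)
    s=np.linalg.lstsq(np.c_[d1,-d2],o2-o1,rcond=None)[0]
    p,q=o1+d1*s[0],o2+d2*s[1]; return (p+q)/2,np.linalg.norm(p-q)
E
python3 - <<'E'
from h import *
np.set_printoptions(precision=3,suppress=True)
a=save('scene','s0.png');b=save('side','d0.png')
for n in('scene','side'):
    m=camera_model(n);print(n,m)
print(observe())
E
```

```text
scene {'vfov': 45.52171689195907, 'cx': 273.1608824703092, 'cy': 213.2031523349949, 'world_to_cam': array([[ 0.225,  0.974, -0.016, -0.067],
       [-0.597,  0.151,  0.788,  0.273],
       [ 0.77 , -0.168,  0.616, -1.813],
       [ 0.   ,  0.   ,  0.   ,  1.   ]])}
side {'vfov': 47.47690285829016, 'cx': 275.4238949408342, 'cy': 214.72355191378716, 'world_to_cam': array([[-0.914, -0.407,  0.009,  0.52 ],
       [ 0.24 , -0.521,  0.819, -0.233],
       [-0.328,  0.75 ,  0.574, -0.826],
       [ 0.   ,  0.   ,  0.   ,  1.   ]])}
{'time': 0.1, 'qpos': array([-1.375,  0.343,  1.525,  0.   ,  1.275, -0.146]), 'qvel': array([-0.   , -0.002, -0.003, -0.   , -0.001,  0.001]), 'joint_efforts': array([  0.003, -43.201, -24.469,   0.072,   0.053,  -0.   ]), 'tool_pos': array([ 0.176, -0.494,  0.226]), 'tool_rot': array([-3.14 , -0.   ,  0.342]), 'contact_force': array([ 1.059,  0.938, -0.514]), 'torque': array([-0.011, -0.005, -0.   ]), 'grip_force': 0.0, 'opening': 0.09204686726714523}
```

View pics/s0.png

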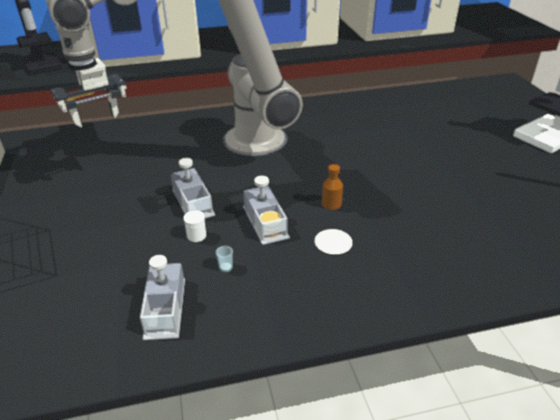

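View pics/d0.png

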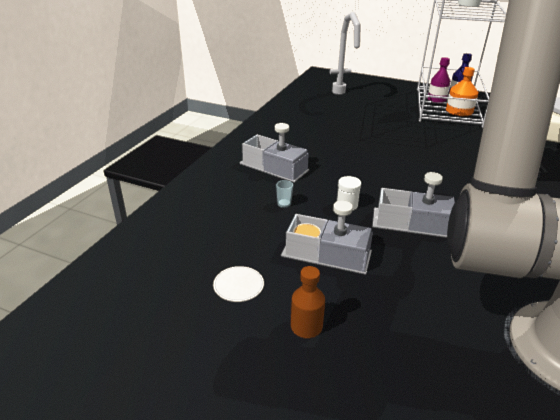

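Three things look like the dispenser. In the scene view they are at (265,210), (190,190) and (162,300); in the side view they are at (330,240), (415,210) and (275,155). World +y is to the right in the scene view, so the one at (265,210), with the orange dish in it, is farthest to the robot's left. The mat is at scene (333,241) / side (239,284). I'll measure these and confirm the choice in a crop.

```bash
python3 - <<'E'
from h import *
np.set_printoptions(precision=3,suppress=True)
S=cv2.imread('pics/s0.png');D=cv2.imread('pics/d0.png');ms=camera_model('scene');md=camera_model('side')
def blob(im,x,y,t=185):
    m=(im.min(2)>t).astype(np.uint8)
    n,l,st,c=cv2.connectedComponentsWithStats(m,connectivity=4)
    k=[i for i in range(1,n) if st[i,4]>8]; i=min(k,key=lambda i:np.hypot(*(c[i]-[x,y])))
    return c[i],st[i]
for nm,a,b in(('mat',(333,241),(239,284)),('button',(262,182),(343,209)),('btnB',(186,163),(433,179)),('btnC',(158,263),(282,128)),('jar',(196,218),(349,185))):
    A,sa=blob(S,*a);B,sb=blob(D,*b)
    p,e=tri(ms,A,md,B);print(nm,A,sa,B,sb,p,'err',e)
    if nm=='mat':print(plane(ms,*A,0),plane(md,*B,0))
c1=cv2.resize(S[160:250,230:360],None,fx=6,fy=6,interpolation=cv2.INTER_CUBIC)
c1=c1[:, :780][:300*2]
cv2.imwrite('pics/c1.png',c1)
c2=cv2.resize(D[195:300,210:385],None,fx=4.5,fy=4.5,interpolation=cv2.INTER_CUBIC)
cv2.imwrite('pics/c2.png',c2);print(c1.shape,c2.shape)
E
```

```text
mat [333.13  241.248] [315 229  37  25 723] [238.087 283.415] [ 214  267   50   34 1353] [ 0.608  0.095 -0.   ] err 0.0007431317921292276
[0.609 0.096 0.   ] [0.608 0.095 0.   ]
button [261.515 180.049] [255 176  14  10 103] [345.312 193.155] [334 176  27  38 554] [ 0.462 -0.076  0.144] err 0.024511455393213033
btnB [185.821 162.051] [180 159  12   8  78] [432.368 177.051] [425 172  17  12 136] [ 0.31  -0.261  0.128] err 0.002628583913732678
btnC [158.122 261.426] [149 255  18  14 188] [280.654 126.358] [275 123  14   9  81] [ 0.716 -0.36   0.129] err 0.0022930644409793316
jar [197.201 216.51 ] [184 196  30  45 672] [345.312 193.155] [334 176  27  38 554] [ 0.49  -0.249  0.053] err 0.017451322779019927
(540, 780, 3) (472, 788, 3)
```

View pics/c1.png

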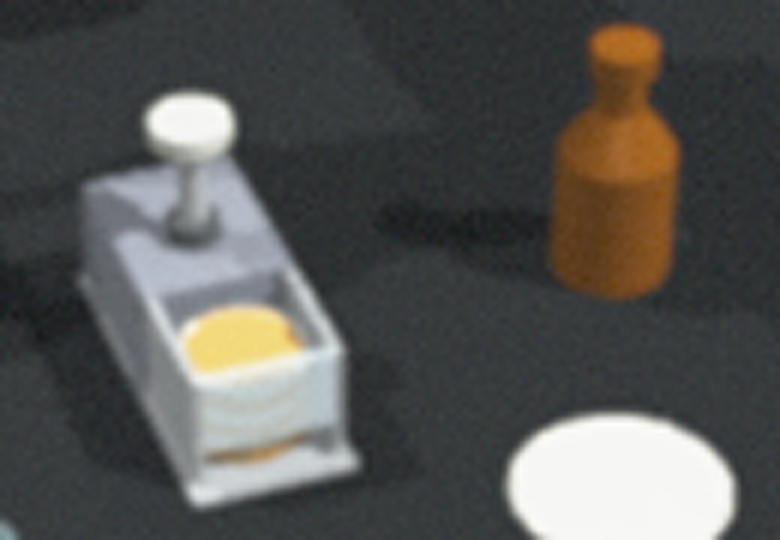

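View pics/c2.png

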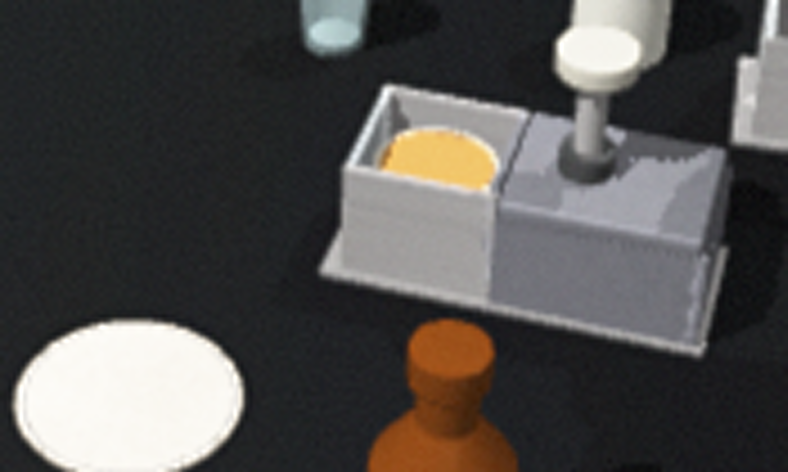

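The crops confirm it. The button top is at scene crop (190,119) and side crop (598,50). The floor plate corners are at scene crop (360,463), (192,505) and (82,280), and side crop (320,272), (703,352) and (728,247). The orange dish sits in the magazine, and the mat is on its left (+y) side.

```bash
python3 - <<'E'
from h import *
np.set_printoptions(precision=3,suppress=True)
ms=camera_model('scene');md=camera_model('side')
s=lambda x,y:(230+(x+.5)/6-.5,160+(y+.5)/6-.5); d=lambda x,y:(210+(x+.5)/4.5-.5,195+(y+.5)/4.5-.5)
B,e=tri(ms,s(190,119),md,d(598,50));print('button',B,e)
FL=plane(ms,*s(360,463),.003);FR=plane(ms,*s(192,505),.003);BR=plane(ms,*s(82,280),.003)
FL2=plane(md,*d(320,272),.003);BL=plane(md,*d(703,352),.003);BR2=plane(md,*d(728,247),.003)
print('FL',FL,FL2,tri(ms,s(360,463),md,d(320,272)),'FR',FR,'BR',BR,BR2,'BL',BL)
for a,b in((FR,BR),((FL+FL2)/2,BL)):
    v=a-b;print('yaw',np.degrees(np.arctan2(v[1],v[0])),'len',np.linalg.norm(v))
v=FL-FR;print('front width',np.linalg.norm(v),np.degrees(np.arctan2(v[1],v[0]))-90)
S=cv2.imread('pics/s0.png');D=cv2.imread('pics/d0.png')
for nm,im,m,c in(('bott s',S,ms,(332,190)),('bott d',D,md,(308,310))):
    hsv=cv2.cvtColor(im,cv2.COLOR_BGR2HSV);k=((hsv[...,0]<14)&(hsv[...,1]>170)&(hsv[...,2]>60)).astype(np.uint8)
    n,l,st,ce=cv2.connectedComponentsWithStats(k);i=l[c[1],c[0]];x,y,w,h,_=st[i];print(nm,st[i],plane(m,x+w/2,y+h,0))
print('beaker base',plane(ms,225.5,266.5,0),plane(md,284,204,0),'jar base',plane(ms,195.5,236,0))
E
```

```text
button [ 0.455 -0.068  0.129] 0.0017633901256416163
FL [ 0.566 -0.015  0.003] [ 0.564 -0.017  0.003] (array([ 0.564, -0.016,  0.003]), np.float64(0.002199734343567115)) FR [ 0.575 -0.096  0.003] BR [ 0.398 -0.114  0.003] [ 0.392 -0.117  0.003] BL [ 0.383 -0.038  0.003]
yaw 5.828801425827779 len 0.178208053291998
yaw 6.822539160036829 len 0.18314081240973143
front width 0.08116816709396629 6.835324186761454
bott s [     0      0    560    420 235184] [ 1.077 -0.166  0.   ]
bott d [ 291  266   34   72 1822] [0.431 0.168 0.   ]
beaker base [ 0.636 -0.204  0.   ] [ 0.637 -0.206  0.   ] jar base [ 0.496 -0.266  0.   ]
```

The measurements agree with the text:
- **Button top:** (0.455,-0.068,0.129).
- **Dispenser:** yaw about 0.114 rad, origin about (0.5245,-0.0605).
- **Mat:** (0.608,0.095), which in the dispenser's frame is 145 mm to its left.
- **Landing point:** about (0.614,-0.050).

Moving above the button with the fingers shut.

Call:
{"name": "step_arm", "arguments": {"commands": [[0, 9.3, 14.2, 0, 0, 0, 0.42], [0, 9.3, 14.2, 0, 0, 0, 0.42], [0, 9.3, 14.2, 0, 0, 0, 0.42], [0, 9.3, 14.2, 0, 0, 0, 0.42], [0, 9.3, 14.2, 0, 0, 0, 0.42]]}}

```text
time: 0.52
tool_pos: [0.2712, -0.3471, 0.2265]
tool_rot: [-3.139, -0.003, 0.768]
contact_force: [-0.6, 0.5, -0.2]
opening: 0.0629
grip_force: 0.0
```

Call:
{"name": "step_arm", "arguments": {"commands": [[0, 9.3, 14.2, 0, 0, 0, 0.42], [0, 9.3, 14.2, 0, 0, 0, 0.42], [0, 9.3, 14.2, 0, 0, 0, 0.42], [0, 9.3, 14.2, 0, 0, 0, 0.42], [0, 9.3, 14.2, 0, 0, 0, 0.42]]}}

```text
time: 0.93
tool_pos: [0.3642, -0.2054, 0.2267]
tool_rot: [-3.142, -0.003, 1.19]
contact_force: [-0.8, 1.8, -0.7]
opening: 0.0297
grip_force: 0.0
```

Call:
{"name": "step_arm", "arguments": {"commands": [[0, 9.3, 14.2, 0, 0, 0, 0.42], [0, 9.3, 14.2, 0, 0, 0, 0.42], [0, 9.3, 14.2, 0, 0, 0, 0.42], [0, 9.3, 14.2, 0, 0, 0, 0.42], [0, 9.3, 14.2, 0, 0, 0, 0.42]]}}

```text
time: 1.35
tool_pos: [0.4574, -0.0639, 0.2265]
tool_rot: [3.14, -0.002, 1.609]
contact_force: [-0.4, -0.6, -0.1]
opening: 0.0008
grip_force: 0.0
```

Call:
{"name": "step_arm", "arguments": {"commands": [[0, -0.2, -0.4, -4, 0, 0, 0], [0, -0.2, -0.4, -8, 0, 0, 0], [0, -0.2, -0.4, -9, 0, 0, 0], [0, -0.2, -0.4, -9, 0, 0, 0], [0, -0.2, -0.4, -9, 0, 0, 0]]}}

```text
time: 1.77
tool_pos: [0.4529, -0.0731, 0.1366]
tool_rot: [-3.141, -0.0, 1.601]
contact_force: [0.7, 0.0, 0.2]
opening: 0.0006
grip_force: 0.0
```

```bash
python3 - <<'E'
from h import *
S=save('scene','s1.png');D=save('side','d1.png')
a=cv2.cvtColor(S,cv2.COLOR_RGB2BGR)[110:250,200:330];b=cv2.cvtColor(D,cv2.COLOR_RGB2BGR)[140:280,270:400]
cv2.imwrite('pics/c3.png',cv2.resize(np.hstack([a,b]),None,fx=3,fy=3,interpolation=cv2.INTER_CUBIC))
E
```

```text
(no output)
```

View pics/c3.png

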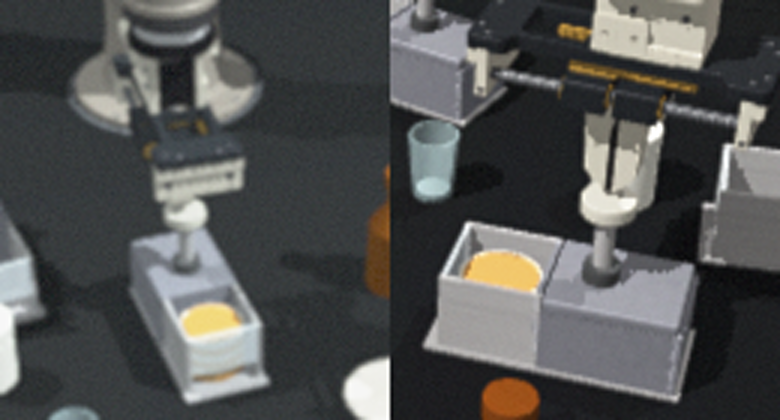

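The fingertips are over the button, about 5 mm too far toward -y. I'll correct that while pressing slowly.

Call:
{"name": "step_arm", "arguments": {"commands": [[0, 0.1, 0.3, 0, 0, 0, 0], [0, 0.2, 0.5, -0.5, 0, 0, 0], [0, 0.2, 0.5, -1.0, 0, 0, 0], [0, 0.2, 0.5, -1.4, 0, 0, 0], [0, 0.2, 0.5, -1.8, 0, 0, 0]]}}

```text
time: 2.28
tool_pos: [0.4562, -0.0676, 0.1194]
tool_rot: [3.138, 0.001, 1.602]
contact_force: [1.6, 2.4, 8.0]
opening: 0.0006
grip_force: 4.0
```

Call:
{"name": "step_arm", "arguments": {"commands": [[0, 0, 0, -0.4, 0, 0, 0], [0, 0, 0, -0.8, 0, 0, 0], [0, 0, 0, -1.2, 0, 0, 0], [0, 0, 0, -1.6, 0, 0, 0], [0, 0, 0, -1.9, 0, 0, 0]]}}

```text
time: 2.7
tool_pos: [0.4562, -0.0676, 0.1004]
tool_rot: [3.138, 0.0, 1.602]
contact_force: [0.9, 2.6, 7.7]
opening: 0.0007
grip_force: 4.3
```

Call:
{"name": "step_arm", "arguments": {"commands": [[0, 0, 0, -0.2, 0, 0, 0], [0, 0, 0, -0.4, 0, 0, 0], [0, 0, 0, -0.5, 0, 0, 0], [0, 0, 0, -0.5, 0, 0, 0]]}}

```text
time: 3.03
tool_pos: [0.4562, -0.0676, 0.0954]
tool_rot: [3.138, 0.0, 1.602]
contact_force: [1.9, 1.8, 7.4]
opening: 0.0003
grip_force: 3.7
```

Call:
{"name": "step_arm", "arguments": {"commands": [[0, 0, 0, -0.1, 0, 0, 0], [0, 0, 0, -0.2, 0, 0, 0], [0, 0, 0, -0.2, 0, 0, 0]]}}

```text
time: 3.28
tool_pos: [0.4562, -0.0676, 0.0941]
tool_rot: [3.138, 0.001, 1.602]
contact_force: [-0.8, 2.4, 13.3]
opening: 0.0004
grip_force: 6.9
```

Call:
{"name": "step_arm", "arguments": {"commands": [[0, 0, 0, -0.1, 0, 0, 0], [0, 0, 0, -0.1, 0, 0, 0]]}}

```text
time: 3.45
tool_pos: [0.4562, -0.0676, 0.094]
tool_rot: [3.138, 0.001, 1.602]
contact_force: [-3.6, 4.5, 23.0]
opening: 0.0003
grip_force: 11.7
```

The force jumped to 23 N at 0.094 m, so that is the hard stop. Now I'll let it rise and check that the dish came out.

Call:
{"name": "step_arm", "arguments": {"commands": [[0, 0, 0, 0.6, 0, 0, 0], [0, 0, 0, 1.6, 0, 0, 0], [0, 0, 0, 2.6, 0, 0, 0], [0, 0, 0, 3.6, 0, 0, 0], [0, 0, 0, 4.6, 0, 0, 0]]}}

```text
time: 3.87
tool_pos: [0.4548, -0.0675, 0.1379]
tool_rot: [-3.141, -0.0, 1.602]
contact_force: [0.5, -0.7, -0.5]
opening: 0.0006
grip_force: 0.0
```

Call:
{"name": "step_arm", "arguments": {"commands": [[0, 0, 0, 2, 0, 0, 0], [0, 0, 0, 6, 0, 0, 0], [0, 0, 0, 6, 0, 0, 0]]}}

```text
time: 4.12
tool_pos: [0.4579, -0.0685, 0.2032]
tool_rot: [3.132, 0.003, 1.602]
contact_force: [1.4, -0.5, -0.1]
opening: 0.0008
grip_force: 0.0
```

```bash
cat > dish.py <<'E'
from h import *
import sys
np.set_printoptions(precision=3,suppress=True)
k=sys.argv[1];V={}
for n in('scene','side'):
    im=save(n,f'{n}{k}.png');m=camera_model(n);V[n]=cv2.cvtColor(im,cv2.COLOR_RGB2BGR)
    h=cv2.cvtColor(im,cv2.COLOR_RGB2HSV);q=((h[...,0]>10)&(h[...,0]<32)&(h[...,1]>90)&(h[...,2]>120)).astype(np.uint8)
    N,l,st,c=cv2.connectedComponentsWithStats(q)
    for i in range(1,N):
        if st[i,4]>40:
            p=plane(m,*c[i],.013)
            if .45<p[0]<.8 and abs(p[1])<.25: print(n,st[i],c[i],p)
a=V['scene'][150:290,200:370];b=V['side'][180:320,200:370]
cv2.imwrite(f'pics/v{k}.png',cv2.resize(np.hstack([a,b]),(800,329),interpolation=cv2.INTER_CUBIC))
E
python3 dish.py 2
```

```text
scene [262 214  17   8  82] [269.183 217.244] [ 0.48  -0.053  0.013]
scene [272 241  19  13 179] [281.285 246.816] [ 0.611 -0.05   0.013]
side [255 228  24  15 277] [266.744 235.347] [ 0.615 -0.056  0.013]
side [296 228  22   9 129] [308.132 231.674] [ 0.536 -0.107  0.013]
side [301 266  18  16 200] [309.125 272.645] [0.485 0.02  0.013]
side [292 287  25  27 426] [303.528 299.864] [0.468 0.096 0.013]
```

View pics/v2.png

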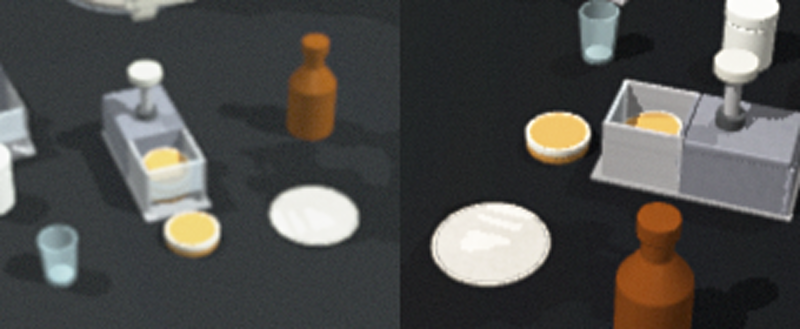

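The plunger is up and the dish is out at scene pixel (281,247), i.e. (0.613,-0.053). Dish 2 is still in the magazine. I'll part the fingers 30 mm to make a cradle and set them down behind the dish on its -y side.

Call:
{"name": "step_arm", "arguments": {"commands": [[0.33, 15.5, -4, 0, 0, 0, 0], [0.33, 15.5, -4, 0, 0, 0, 0], [0.33, 15.5, -4, 0, 0, 0, 0], [0.33, 15.5, -4, 0, 0, 0, 0], [0.33, 15.5, -4, 0, 0, 0, 0]]}}

```text
time: 4.63
tool_pos: [0.614, -0.1091, 0.1938]
tool_rot: [-3.141, -0.0, 1.601]
contact_force: [-1.5, 0.8, -0.2]
opening: 0.028
grip_force: 0.0
```

Call:
{"name": "step_arm", "arguments": {"commands": [[0.33, 0, 0, -4, 0, 0, 0], [0.33, 0, 0, -8, 0, 0, 0], [0.33, 0, 0, -12, 0, 0, 0], [0.33, 0, 0, -14, 0, 0, 0], [0.33, 0, 0, -14, 0, 0, 0]]}}

```text
time: 5.05
tool_pos: [0.6052, -0.1062, 0.0506]
tool_rot: [-3.129, -0.004, 1.602]
contact_force: [-0.6, 0.6, -0.7]
opening: 0.0302
grip_force: 0.0
```

Call:
{"name": "step_arm", "arguments": {"commands": [[0.33, 0, 0, 0, 0, 0, 0], [0.33, 0, 0, 0, 0, 0, 0]]}}

```text
time: 5.22
tool_pos: [0.6107, -0.1078, 0.0588]
tool_rot: [3.14, 0.001, 1.602]
contact_force: [0.7, -0.5, 1.1]
opening: 0.0302
grip_force: 0.0
```

Call:
{"name": "step_arm", "arguments": {"commands": [[0.33, 0.2, 0, -2, 0, 0, 0], [0.33, 0.2, 0, -4, 0, 0, 0], [0.33, 0.2, 0, -4.8, 0, 0, 0], [0.33, 0.2, 0, -4.8, 0, 0, 0], [0.33, 0.2, 0, -4.8, 0, 0, 0]]}}

```text
time: 5.63
tool_pos: [0.6127, -0.1078, 0.0111]
tool_rot: [3.14, 0.001, 1.602]
contact_force: [0.8, 0.6, 0.9]
opening: 0.03
grip_force: 0.0
```

```bash
python3 dish.py 3; python3 -c "
from h import *
print(observe()['tool_pos'])"
```

```text
scene [282 241   9  13  82] [285.744 246.89 ] [ 0.614 -0.039  0.013]
side [255 228  24  15 280] [266.836 235.396] [ 0.615 -0.056  0.013]
side [299 228  19   9 120] [308.9   231.708] [ 0.534 -0.108  0.013]
side [301 266  19  16 204] [309.098 272.75 ] [0.485 0.021 0.013]
side [292 286  26  36 496] [302.944 301.123] [0.468 0.1   0.013]
[ 0.61309596 -0.10797252  0.01157087]
```

View pics/v3.png

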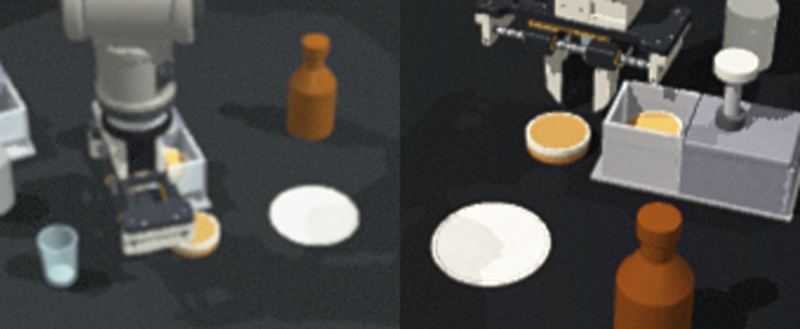

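The cradle is lined up behind the dish and the dish hasn't moved. I'll lower a little more and push at about 1 cm per row.

Call:
{"name": "step_arm", "arguments": {"commands": [[0.33, 0, 0.2, -0.4, 0, 0, 0], [0.33, 0, 1.0, -0.4, 0, 0, 0], [0.33, 0, 1.8, -0.4, 0, 0, 0], [0.33, 0, 2.6, -0.4, 0, 0, 0], [0.33, 0, 3.4, -0.4, 0, 0, 0]]}}

```text
time: 6.15
tool_pos: [0.612, -0.0725, 0.0059]
tool_rot: [3.141, 0.0, 1.602]
contact_force: [0.3, -0.9, 0.2]
opening: 0.0303
grip_force: 0.1
```

Call:
{"name": "step_arm", "arguments": {"commands": [[0.33, 0, 1.0, 0, 0, 0, 0], [0.33, 0, 2.0, 0, 0, 0, 0], [0.33, -0.1, 3.0, 0, 0, 0, 0], [0.33, -0.1, 4.0, 0, 0, 0, 0], [0.33, -0.2, 5.0, 0, 0, 0, 0]]}}

```text
time: 6.57
tool_pos: [0.6101, -0.0225, 0.0058]
tool_rot: [3.141, 0.0, 1.602]
contact_force: [-0.5, -0.6, -0.4]
opening: 0.0304
grip_force: 0.2
```

Call:
{"name": "step_arm", "arguments": {"commands": [[0.33, 0, 1.0, 0, 0, 0, 0], [0.33, -0.1, 2.0, 0, 0, 0, 0], [0.33, -0.1, 2.8, 0, 0, 0, 0], [0.33, -0.2, 3.4, 0, 0, 0, 0], [0.33, -0.2, 3.8, 0, 0, 0, 0]]}}

```text
time: 6.98
tool_pos: [0.6078, 0.0153, 0.0057]
tool_rot: [-3.141, -0.0, 1.602]
contact_force: [0.2, -0.5, 0.8]
opening: 0.0303
grip_force: 0.3
```

```bash
python3 dish.py 4
```

```text
scene [262 214  17   8  84] [268.976 217.119] [ 0.48  -0.054  0.013]
side [301 230  18   7  99] [309.909 232.515] [ 0.531 -0.106  0.013]
side [236 255  26  17 349] [248.115 263.261] [0.61  0.046 0.013]
side [301 266  18  17 212] [308.849 273.014] [0.486 0.022 0.013]
side [292 285  26  50 572] [302.219 303.402] [0.467 0.106 0.013]
```

Call:
{"name": "step_arm", "arguments": {"commands": [[0.33, 0, 1.0, 0, 0, 0, 0], [0.33, 0, 2.0, 0, 0, 0, 0], [0.33, 0, 3.0, 0, 0, 0, 0], [0.33, 0, 3.8, 0, 0, 0, 0], [0.33, 0, 4.3, 0, 0, 0, 0]]}}

```text
time: 7.5
tool_pos: [0.6079, 0.0589, 0.0057]
tool_rot: [3.142, -0.0, 1.603]
contact_force: [-0.5, 1.3, -0.3]
opening: 0.0301
grip_force: 0.1
```

Call:
{"name": "step_arm", "arguments": {"commands": [[0.33, 0, 0.3, 0, 0, 0, 0], [0.33, 0, 0.3, 0, 0, 0, 0], [0.33, 0, -0.5, 0, 0, 0, 0], [0.33, 0, -2, 0, 0, 0, 0], [0.33, 0, -3.5, 0, 0, 0, 0]]}}

```text
time: 7.92
tool_pos: [0.608, 0.0207, 0.0058]
tool_rot: [3.141, 0.0, 1.602]
contact_force: [0.6, -0.6, -0.4]
opening: 0.0302
grip_force: 0.0
```

Call:
{"name": "step_arm", "arguments": {"commands": [[0.33, 0, 0, 3, 0, 0, 0], [0.33, 0, 0, 7, 0, 0, 0], [0.33, 0, -2, 11, 0, 0, 0], [0.33, 0, -6, 15, 0, 0, 0], [0.33, 0, -10, 18, 0, 0, 0]]}}

```text
time: 8.33
tool_pos: [0.6081, -0.0597, 0.1722]
tool_rot: [3.139, 0.001, 1.602]
contact_force: [1.1, -0.6, -0.5]
opening: 0.0303
grip_force: 0.0
```

```bash
python3 dish.py 5
```

```text
scene [262 214  16   8  83] [269.084 217.313] [ 0.48  -0.054  0.013]
scene [325 232  18  12 168] [333.571 237.202] [0.607 0.097 0.013]
side [296 228  22   9 129] [308.132 231.674] [ 0.536 -0.107  0.013]
side [301 266  19  16 204] [309.069 272.73 ] [0.486 0.021 0.013]
side [224 269  27  18 386] [237.399 277.459] [0.61  0.093 0.013]
side [292 287  25  24 426] [303.589 299.789] [0.468 0.096 0.013]
```

View pics/v5.png

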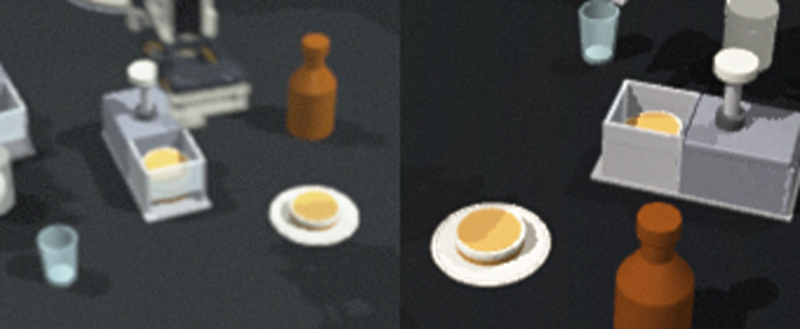

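The dish is flat at (0.608,0.095), which is the mat's centre to within about 2 mm. The plunger is up, dish 2 is in the magazine, nothing else has moved, and the gripper is clear.

```bash
python3 -c "
from cell import *
print(hand_in())"
```

```text
the job is handed in; nothing more can be done
None
```

I handed the job in with one dish dispensed and lying flat within about 2 mm of the mat's centre, the plunger back up, dish 2 still in the magazine, and the beaker, bottle and jar untouched; no verdict came back.

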